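Return the reagent bottles to their drip dishes

TASK

Tidy the laboratory bench: stand each of the four narrow-necked brown bottles upright in the round white drip dish that belongs to it - the largest bottle in the largest dish, the next largest in the next, and so on down to the smallest. Work in that order, largest bottle first and smallest last, letting go of each before fetching the next. Set the bottles down rather than dropping them, never tip one over, and leave the squat jar and the conical flask where they stand.

Things in the scene. Friction and masses are not known exactly. Their poses are not given: they have to be found in the camera images.
- bottle_xl_mid (a point): largest of four narrow-necked brown glass bottles, upright, loose, about 380 g. Body diameter 64 mm, height 112 mm; black cap, firmly screwed on and good to lift by, 36 mm in diameter over the top 22 mm, then 12 mm of neck 30 mm in diameter, then a sloping shoulder 10 mm high. Point: on the axis half-way up, 56 mm above the underside; z up along the axis
- bottle_l_mid (a point): second largest of four narrow-necked brown glass bottles, upright, loose, about 260 g. Body diameter 53 mm, height 100 mm; black cap, firmly screwed on and good to lift by, 32 mm in diameter over the top 22 mm, then 12 mm of neck 26 mm in diameter, then a sloping shoulder 10 mm high. Point: on the axis half-way up, 50 mm above the underside; z up along the axis
- bottle_m_mid (a point): second smallest of four narrow-necked brown glass bottles, upright, loose, about 170 g. Body diameter 43 mm, height 88 mm; black cap, firmly screwed on and good to lift by, 28 mm in diameter over the top 22 mm, then 12 mm of neck 22 mm in diameter, then a sloping shoulder 10 mm high. Point: on the axis half-way up, 44 mm above the underside; z up along the axis
- bottle_s_mid (a point): smallest of four narrow-necked brown glass bottles, upright, loose, about 100 g. Body diameter 34 mm, height 76 mm; black cap, firmly screwed on and good to lift by, 24 mm in diameter over the top 22 mm, then 12 mm of neck 18 mm in diameter, then a sloping shoulder 10 mm high. Point: on the axis half-way up, 38 mm above the underside; z up along the axis
- dish_xl: the largest of four round white porcelain drip dishes, fixed to the bench; inner diameter 88 mm, outer diameter 94 mm, rim 14 mm high, flat inner floor 4 mm above the bench. It belongs to the largest bottle. Origin: centre of the underside, on the bench; z up
- dish_l: the second largest of four round white porcelain drip dishes, fixed to the bench; inner diameter 77 mm, outer diameter 83 mm, rim 14 mm high, flat inner floor 4 mm above the bench. It belongs to the second largest bottle. Origin: centre of the underside, on the bench; z up
- dish_m: the second smallest of four round white porcelain drip dishes, fixed to the bench; inner diameter 67 mm, outer diameter 73 mm, rim 14 mm high, flat inner floor 4 mm above the bench. It belongs to the second smallest bottle. Origin: centre of the underside, on the bench; z up
- dish_s: the smallest of four round white porcelain drip dishes, fixed to the bench; inner diameter 58 mm, outer diameter 64 mm, rim 14 mm high, flat inner floor 4 mm above the bench. It belongs to the smallest bottle. Origin: centre of the underside, on the bench; z up
- jar_mid (a point): a squat wide-mouthed brown glass jar with black lid, 62 mm in diameter at the lid and 58 mm high, loose: not one of the bottles, it stays where it is. The point is its centre, 29 mm above its underside
- flask_mid (a point): a conical clear glass flask closed with a rubber bung, 68 mm in diameter at the foot, 100 mm high, loose: it stays where it is. The point is on its axis 50 mm above its underside
There are look-alikes about, which are no part of the job. Leave any blue look-alike of the part that bears bottle_s_mid alone. What is shaped like the dish_m but green is not meant.

How it is judged:
On the way, in this order (a step that is already met when the one before it is completed fails the run):
1. the largest bottle stands in the largest dish, let go (horizontal distance between bottle_xl_mid and dish_xl below 0.0135 m and height (world z) of bottle_xl_mid between 0.056 and 0.064 m and angle between bottle_xl_mid's own z axis and vertical below 0.08 rad and contact force between the fingers and bottle_xl below 0.1 N and linear speed of bottle_xl below 0.02 m/s), for 0.2 s.
2. the second largest bottle stands in the second largest dish, let go (horizontal distance between bottle_l_mid and dish_l below 0.0135 m and height (world z) of bottle_l_mid between 0.05 and 0.058 m and angle between bottle_l_mid's own z axis and vertical below 0.08 rad and contact force between the fingers and bottle_l below 0.1 N and linear speed of bottle_l below 0.02 m/s), for 0.2 s.
3. the second smallest bottle stands in the second smallest dish, let go (horizontal distance between bottle_m_mid and dish_m below 0.0135 m and height (world z) of bottle_m_mid between 0.044 and 0.052 m and angle between bottle_m_mid's own z axis and vertical below 0.08 rad and contact force between the fingers and bottle_m below 0.1 N and linear speed of bottle_m below 0.02 m/s), for 0.2 s.
4. the smallest bottle stands in the smallest dish, let go (horizontal distance between bottle_s_mid and dish_s below 0.0135 m and height (world z) of bottle_s_mid between 0.038 and 0.046 m and angle between bottle_s_mid's own z axis and vertical below 0.08 rad and contact force between the fingers and bottle_s below 0.1 N and linear speed of bottle_s below 0.02 m/s), for 0.2 s.
At the end, for the whole second after the job is handed in: Each bottle stands upright (within about 4.5 degrees) on the floor of its own dish (axis within 13.5 mm of the dish's centre, height within 4 mm of standing flat), released and at rest; the jar and flask are upright and within 25 mm of where they began (all of step 1 and all of step 2 and all of step 3 and all of step 4 and distance of each of jar_mid, flask_mid from where it was at the start of the episode below 0.025 m and angle between each of jar_mid, flask_mid's own z axis and vertical below 0.2 rad); the robot touches nothing.
It fails at once if a bottle is tipped over (more than 45 degrees) (angle between any of bottle_xl_mid, bottle_l_mid, bottle_m_mid, bottle_s_mid's own z axis and vertical above 0.79 rad).
It fails at once if a bottle is dropped: it falls free of the fingers faster than 0.6 m/s (a fall of about 18 mm) ((linear speed of bottle_xl above 0.6 m/s and contact force between the fingers and bottle_xl below 0.1 N) or (linear speed of bottle_l above 0.6 m/s and contact force between the fingers and bottle_l below 0.1 N) or (linear speed of bottle_m above 0.6 m/s and contact force between the fingers and bottle_m below 0.1 N) or (linear speed of bottle_s above 0.6 m/s and contact force between the fingers and bottle_s below 0.1 N)).
It fails at once if the jar or the flask is shifted by more than 25 mm or knocked over ((distance of jar_mid from where it was at the start of the episode above 0.025 m or angle between jar_mid's own z axis and vertical above 0.5 rad) or (distance of flask_mid from where it was at the start of the episode above 0.025 m or angle between flask_mid's own z axis and vertical above 0.5 rad)).
It also fails if it takes over 128 s, if anything falls off the work surface, if the arm or the gripper's body presses on something with over 40 N, if the wrist force passes 120 N, or if a joint passes its speed limit or range.

ROBOT

A 7-joint arm with a two-finger parallel gripper is mounted at the origin on the work surface. World frame = base frame: x ahead of the robot, y to its left, z up, the work surface at z = 0. Lengths are in m, angles in rad, forces in N, time in s.
With the tool pointing down it reaches from about 0.4 to 0.9 m from the base axis. Payload 5.5 kg.
Tool frame: the origin (TCP) lies between the finger pads; the fingertips stand 19 mm ahead of it and the grasp point (between the pads) is the TCP (env.tips_ahead is the distance from the TCP to the fingertips, in m); z points along the fingers, y is the direction in which the jaws open and shut (so a half turn about z gives the same grasp; the last joint's range is limited). The gripper opens to 85 mm and grips with 20 to 120 N. Pads are 22 mm wide; open, the fingers measure 114 mm over their backs; the gripper's body (76 mm by 85 mm) begins 54 mm behind the grasp point. The pads swing forward as they close: fully open they stand 13 mm farther back than shut.
Start: joints at [1.416, 0.501, -0.427, 1.55, 0.221, 1.138, -0.21], TCP at [0.264, -0.594, 0.25] pointing down, gripper open.
Joint ranges: [-2.88, 2.88], [-0.31, 2.03], [-1.54, 1.56], [0.2, 2.42], [-1.41, 4.55], [0.19, 2.02], [-2.57, 2.57]. Speed limits (rad/s): [2.57, 2.57, 3.14, 3.14, 3.14, 3.14, 3.14].

INTERFACE

Orientations are given as a unit quaternion [x, y, z, w].
In Python, from rig import telemetry, optics, job_done, finder, env gives the robot as it stands. The module is installed in compiled form; this text tells all that it offers.
- The arm moves only by the shell command python3 -m inch 'ROWS' [FORCE]. ROWS is JSON, a list of rows, each a list of 7 numbers: the shift along the tool's x, y, z scaled (see below), then the turn, a rotation vector about the tool's x, y, z scaled (see below), then the opening, from 0 (shut) to 1 (fully open). A call has 1 to 20 rows; each row is the pose to reach, as a shift and turn from the pose commanded when the call began, along the tool's axes at that moment, turning the shorter way round; what a row does not reach only later rows make up. The controller multiplies each number of a shift by 40 cm and each number of a turn by 180 degrees. A row lasts 1/12 s, in which the tool goes at most 41.7 mm and 7.16 degrees, less where a joint would pass 70% of its speed; a pose out of reach is approached as far as the arm can. A call with a number of a shift or a turn outside -1 to 1 is refused whole. A call with a gripper value outside its range is refused whole. The fingers move at their own pace and stop on an object; FORCE is the grip in N (left out, the last holds). Time passes only in rows, so rows that repeat a pose let the fingers close. It gives the time, the measured TCP pose, the force and the opening at its end, in the units of the state.
- telemetry.sense(): the state, without advancing time (a new reading comes with each control period).
- optics.grab_frame(name): name is "scene" or "side" or "wrist"; returns the picture (400x640x3 uint8, red, green, blue); there is no depth.
- optics.get_calibration(name): a dict with "fx", "fy", "cx", "cy" (pixels), "eye" and "rotation" of the camera in the world. Camera axes: x right, y down, z forward; pixel columns grow to the right and rows downward; lengths in m; the calibration is good to about 2 mm. A picture is of the moment at which its call begins: read the wrist's pose just before it. get_calibration takes no time and is no camera call; for the wrist camera it gives the pose at the moment of the call.
- job_done(): hands the job in, once; it reports no verdict.
Trained networks look in the newest picture that a camera, given by its name, has taken for a name from the list of things; names that differ only in an ending like _2 or _b are one class to them, and where a whole thing is asked for, a point or a joint stands for the part that bears it (a point fixed in the world has none). Each returns a list of dicts, best first, with "conf" (0 to 1); they miss things now and then, are a little off and sometimes report something else, mostly with a low value. They report only what shows in the picture. A call takes as long as a camera call. They do not tell look-alikes from the thing itself.
- finder.regions_of(name, camera): "region" (400x640 bool, what is visible of it) and "xy" ([column, row] in pixels, amid what is visible of it).
- finder.pinpoint(name, camera): "xy" ([column, row] in pixels: a listed point, or the origin of a listed thing).
The state is a dict: "t": time; "joints": joint angles; "joint_velocities": joint speeds; "effort": joint torques, N m; "tcp_pos": TCP position; "eef_rot": TCP orientation; "contact_force": force on the tool from outside, world axes, zero at the start; "torque": the same for the moment, N m; "width": finger opening in m.
Only numpy, scipy, OpenCV 4.12 (cv2) and the standard library are available. Lean on these libraries where they do the work, as an engineer would, in place of code of your own. Each camera call takes 0.05 s, during which the arm holds its last target.

## Working session

There is one attempt and no reset: what is moved stays moved. The work goes in short steps, Python scripts to look and compute and a shell command to move; the robot and the scene stay as the last step left them, time stands still between calls to the robot, and variables do not carry over. Pictures are saved under pics/ and viewed, and the job is handed in when it is done.

```bash
mkdir -p pics
cat > h.py <<'E'
import numpy as np, cv2
from rig import telemetry, optics, job_done, finder, env
from scipy.spatial.transform import Rotation as R
def save(img,n): cv2.imwrite('pics/'+n+'.png',img[:,:,::-1])
def ray(c,px):
    d=np.array([(px[0]-c['cx'])/c['fx'],(px[1]-c['cy'])/c['fy'],1.])
    return np.array(c['eye']),np.array(c['rotation'])@d
def atz(c,px,z):
    e,d=ray(c,px); return e+d*(z-e[2])/d[2]
def proj(c,p):
    q=np.array(c['rotation']).T@(np.array(p)-np.array(c['eye']))
    return np.array([c['fx']*q[0]/q[2]+c['cx'],c['fy']*q[1]/q[2]+c['cy']])
E
python3 - <<'E'
from h import *
for n in ['scene','side','wrist']:
    im=optics.grab_frame(n); save(im,n+'0'); c=optics.get_calibration(n); print(n,c)
s=telemetry.sense(); print(s)
E
```

```text
scene {'fx': 428.2204906962477, 'fy': 428.2204906962477, 'cx': 326.01973589504865, 'cy': 199.0214286946198, 'eye': array([ 1.49931153, -0.25329355,  1.05097319]), 'rotation': array([ 0.74583871,  0.54603925, -0.23101463, -0.30364123])}
side {'fx': 458.5025737850835, 'fy': 458.5025737850835, 'cx': 318.5940571700116, 'cy': 198.0898871917659, 'eye': array([-0.21261743,  0.96903328,  0.77723218]), 'rotation': array([-0.30057179,  0.81116928, -0.47514512,  0.16092891])}
wrist {'fx': 343.38307193839375, 'fy': 343.38307193839375, 'cx': 321.98199964635717, 'cy': 198.7151147967287, 'eye': array([ 0.32736768, -0.56635107,  0.37248095]), 'rotation': array([ 0.8305226 , -0.53944184, -0.07671466,  0.11554033])}
{'t': 0.15, 'joints': array([ 1.41623432,  0.50163835, -0.42682638,  1.55120444,  0.2207991 ,
        1.13835169, -0.21029112]), 'joint_velocities': array([-0.00046434, -0.00328666,  0.00028728, -0.00285979,  0.00042858,
       -0.00056009,  0.00064569]), 'effort': array([-7.19341304e-03, -5.70036149e+01, -5.82596004e+00, -2.81281972e+01,
        1.05267754e-02,  7.83353637e-03, -5.81069025e-05]), 'tcp_pos': array([ 0.26346905, -0.593638  ,  0.24949599]), 'eef_rot': array([ 9.78258573e-01,  2.07387467e-01, -1.38525798e-04, -7.63969862e-04]), 'contact_force': array([-0.60406052, -0.29180041,  0.37490055]), 'torque': array([ 0.05054394,  0.00470098, -0.01110593]), 'width': 0.08537012519012903}
```

```bash
sed -i "s/np.array(c\['rotation'\])/R.from_quat(c['rotation']).as_matrix()/g" h.py
```

```text
(no output)
```

View pics/scene0.png

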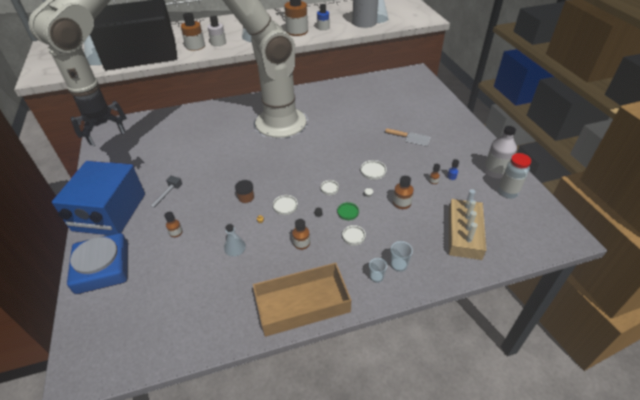

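View pics/side0.png

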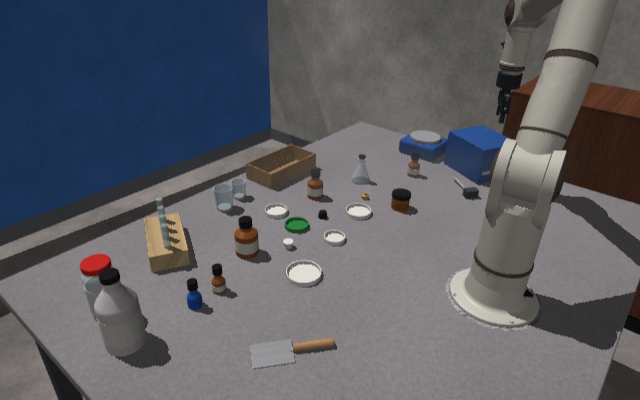

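View pics/wrist0.png

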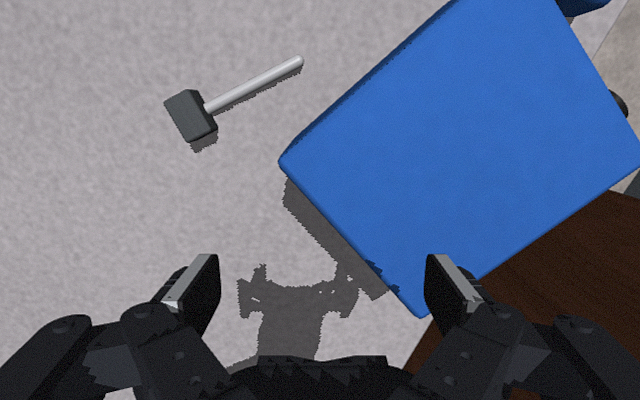

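Run:
```python
from h import *
Z=dict(bottle_xl_mid=.056,bottle_l_mid=.05,bottle_m_mid=.044,bottle_s_mid=.038,dish_xl=0,dish_l=0,dish_m=0,dish_s=0,jar_mid=.029,flask_mid=.05)
for k,z in Z.items():
    for cam in ['scene','side']:
        c=optics.get_calibration(cam)
        for d in finder.pinpoint(k,cam)[:6]:
            print(k,cam,round(d['conf'],2),np.round(d['xy'],1),np.round(atz(c,d['xy'],z),4)[:2])
print(telemetry.sense()['t'])
```

```text
bottle_xl_mid scene 0.84 [407.1 194.7] [0.6137 0.2888]
bottle_xl_mid side 0.94 [243.8 235. ] [0.6027 0.2864]
bottle_xl_mid side 0.72 [332.8 238.8] [0.4082 0.1366]
bottle_l_mid scene 0.81 [300.7 230. ] [ 0.6488 -0.0841]
bottle_m_mid scene 0.86 [176.  220.2] [ 0.4819 -0.4504]
bottle_m_mid side 0.56 [413.8 162.9] [ 0.5    -0.4722]
bottle_s_mid scene 0.64 [433.5 171.3] [0.5185 0.4375]
bottle_s_mid scene 0.63 [453.1 165.8] [0.5135 0.518 ]
bottle_s_mid side 0.79 [215.6 282.8] [0.5208 0.4532]
bottle_s_mid side 0.79 [193.9 295.5] [0.523  0.5157]
dish_xl scene 0.57 [371.4 172.7] [0.418  0.2436]
dish_xl side 0.87 [304.7 275. ] [0.4085 0.2522]
dish_xl side 0.46 [218.1 283.7] [0.551  0.4247]
dish_l scene 0.94 [287.1 207.4] [ 0.4942 -0.0937]
dish_l scene 0.9 [353.7 237. ] [0.6866 0.0773]
dish_l scene 0.57 [330.5 188. ] [0.449  0.0757]
dish_l side 0.79 [273.5 212.3] [0.6915 0.0829]
dish_l side 0.77 [330.2 238.5] [0.4632 0.0759]
dish_l side 0.61 [295.  228.4] [0.5769 0.1057]
dish_l side 0.55 [358.4 209.9] [ 0.4963 -0.114 ]
dish_m scene 0.94 [287.1 207.4] [ 0.4942 -0.0937]
dish_m scene 0.9 [353.7 23
[... 154 characters left out ...]
 0.0759]
dish_m side 0.61 [295.  228.4] [0.5769 0.1057]
dish_m side 0.55 [358.4 209.9] [ 0.4963 -0.114 ]
dish_s scene 0.94 [287.1 207.4] [ 0.4942 -0.0937]
dish_s scene 0.9 [353.7 237. ] [0.6866 0.0773]
dish_s scene 0.57 [330.5 188. ] [0.449  0.0757]
dish_s side 0.79 [273.5 212.3] [0.6915 0.0829]
dish_s side 0.77 [330.2 238.5] [0.4632 0.0759]
dish_s side 0.61 [295.  228.4] [0.5769 0.1057]
dish_s side 0.55 [358.4 209.9] [ 0.4963 -0.114 ]
jar_mid scene 0.74 [244.2 194.4] [ 0.4167 -0.2232]
jar_mid side 0.94 [400.7 199.3] [ 0.4052 -0.2229]
flask_mid scene 0.96 [232.5 236.1] [ 0.6085 -0.2883]
flask_mid side 0.75 [358.6 165.7] [ 0.6323 -0.2999]
flask_mid side 0.17 [245.9 233.9] [0.6092 0.2732]
1.15
```

Run:
```python
from h import *
for cam in ['scene','side']:
    im=cv2.imread(f'pics/{cam}0.png')[:,:,::-1]; c=optics.get_calibration(cam)
    m=((im.min(2)>150)).astype(np.uint8)
    n,l,st,ce=cv2.connectedComponentsWithStats(m)
    for i in range(1,n):
        if st[i,4]<20: continue
        cn=max(cv2.findContours((l==i).astype(np.uint8),cv2.RETR_EXTERNAL,cv2.CHAIN_APPROX_NONE)[0],key=len)[:,0]
        P=np.array([atz(c,p,.014)[:2] for p in cn]); 
        if not(.3<P[:,0].mean()<.8 and -.3<P[:,1].mean()<.4): continue
        (x,y),r=cv2.minEnclosingCircle(P.astype(np.float32))
        print(cam,np.round(ce[i]),st[i,4],np.round([x,y,2*r],4))
im=cv2.imread('pics/scene0.png'); cv2.imwrite('pics/c1.png',cv2.resize(im[140:280,220:480],None,fx=3,fy=3,interpolation=cv2.INTER_CUBIC))
```

```text
scene [373. 169.] 374 [0.4144 0.2511 0.1089]
scene [329. 186.] 202 [0.4547 0.07   0.0753]
scene [369. 191.] 55 [0.5173 0.1916 0.0358]
scene [285. 204.] 377 [ 0.4884 -0.1002  0.093 ]
scene [354. 234.] 361 [0.6855 0.0769 0.0823]
side [276. 210.] 152 [0.6874 0.0787 0.0761]
side [358. 210.] 209 [ 0.4881 -0.0981  0.0861]
side [334. 237.] 159 [0.4536 0.0718 0.0667]
side [287. 241.] 57 [0.5362 0.1826 0.0335]
side [304. 272.] 537 [0.413  0.2538 0.0966]
```

View pics/c1.png

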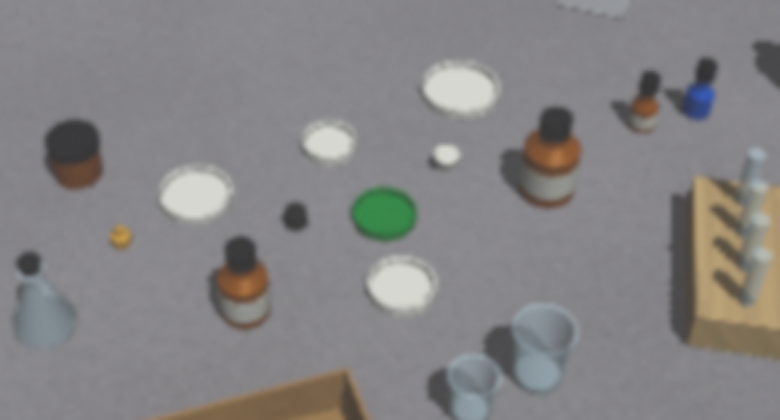

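```bash
cat >> h.py <<'E'
def go(x,y,z,yaw=None):
    s=telemetry.sense(); Rc=R.from_quat(s['eef_rot'])
    m=Rc.as_matrix(); cy=np.degrees(np.arctan2(m[1,0],m[0,0]))
    if yaw is None: yaw=cy
    Rt=R.from_euler('z',yaw,degrees=True)*R.from_euler('x',180,degrees=True)
    d=np.array([x,y,z])-s['tcp_pos']
    print('t',s['t'],'tcp',np.round(s['tcp_pos'],4),'yaw',round(cy,2),'w',round(s['width'],4),'j',np.round(s['joints'],2))
    rv=(Rc.inv()*Rt).as_rotvec()
    print('ROW',np.round(Rc.inv().apply(d)/.4,4),np.round(rv/np.pi,4),'rows',np.linalg.norm(d)/.0417,np.degrees(np.linalg.norm(rv))/7.16)
E
python3 -c "
from h import *
go(.608,.288,.25,24)"
```

```text
t 1.15 tcp [ 0.2638 -0.5941  0.2503] yaw 23.94 w 0.0854 j [ 1.42  0.5  -0.43  1.55  0.22  1.14 -0.21]
ROW [ 1.6814e+00 -1.6662e+00  8.0000e-04] [ 0.     -0.     -0.0003] rows 22.706186065207433 0.008049394639861884
```

```bash
python3 -m inch '[[0.84,-0.84,0,0,0,0,1],[0.84,-0.84,0,0,0,0,1],[0.84,-0.84,0,0,0,0,1],[0.84,-0.84,0,0,0,0,1],[0.84,-0.84,0,0,0,0,1],[0.84,-0.84,0,0,0,0,1],[0.84,-0.84,0,0,0,0,1],[0.84,-0.84,0,0,0,0,1],[0.84,-0.84,0,0,0,0,1],[0.84,-0.84,0,0,0,0,1],[0.84,-0.84,0,0,0,0,1],[0.84,-0.84,0,0,0,0,1],[0.84,-0.84,0,0,0,0,1]]' 60; python3 -c "
from h import *
go(.608,.288,.25,24)"
```

```text
t: 2.23
tcp_pos: [0.4364, -0.1454, 0.2511]
eef_rot: [0.977, 0.212, 0.001, -0.0]
contact_force: [-0.2, -0.9, -0.7]
width: 0.0852
t 2.2333 tcp [ 0.4364 -0.1454  0.2511] yaw 24.43 w 0.0852 j [ 0.91  0.18 -0.71  2.    0.14  1.01 -1.01]
ROW [ 0.8386 -0.8091  0.0042] [ 0.0001 -0.0007  0.0024] rows 11.177852557517674 0.06256787575223018
```

```bash
python3 -c "
from h import *
go(.608,.288,.25,60)"; python3 -m inch '[[0.83,-0.81,0,0,0,-0.19,1],[0.83,-0.81,0,0,0,-0.19,1],[0.83,-0.81,0,0,0,-0.19,1],[0.83,-0.81,0,0,0,-0.19,1],[0.83,-0.81,0,0,0,-0.19,1],[0.83,-0.81,0,0,0,-0.19,1],[0.83,-0.81,0,0,0,-0.19,1],[0.83,-0.81,0,0,0,-0.19,1],[0.83,-0.81,0,0,0,-0.19,1],[0.83,-0.81,0,0,0,-0.19,1],[0.83,-0.81,0,0,0,-0.19,1],[0.83,-0.81,0,0,0,-0.19,1],[0.83,-0.81,0,0,0,-0.19,1],[0.83,-0.81,0,0,0,-0.19,1]]'
python3 - <<'E'
from h import *
go(.608,.288,.25,60)
c=optics.get_calibration('wrist');im=optics.grab_frame('wrist');save(im,'w1')
print(c)
for d in finder.pinpoint('bottle_xl_mid','wrist'): print(d['conf'],d['xy'],atz(c,d['xy'],.056))
E
```

```text
t 2.2333 tcp [ 0.4364 -0.1454  0.2511] yaw 24.43 w 0.0852 j [ 0.91  0.18 -0.71  2.    0.14  1.01 -1.01]
ROW [ 0.8386 -0.8091  0.0042] [ 0.0003 -0.0006 -0.1976] rows 11.177852557517674 4.967783370223101
t: 3.4
tcp_pos: [0.6065, 0.2794, 0.2495]
eef_rot: [0.874, 0.486, -0.001, 0.0]
contact_force: [-0.4, -0.8, -0.6]
width: 0.0856
t 3.4 tcp [0.6065 0.2794 0.2495] yaw 58.15 w 0.0856 j [ 0.06  0.63 -0.81  1.49  0.47  1.22 -1.37]
ROW [ 0.0202 -0.0082 -0.0012] [-0.0001  0.0005 -0.0103] rows 0.20894679101458535 0.2580927847999569
{'fx': 343.38307193839375, 'fy': 343.38307193839375, 'cx': 321.98199964635717, 'cy': 198.7151147967287, 'eye': array([0.64358712, 0.33786643, 0.3724165 ]), 'rotation': array([ 0.95238514, -0.27133992, -0.03891938,  0.13350082])}
0.73 [309.9, 179.1] [0.59580126 0.28347597 0.056     ]
```

View pics/w1.png

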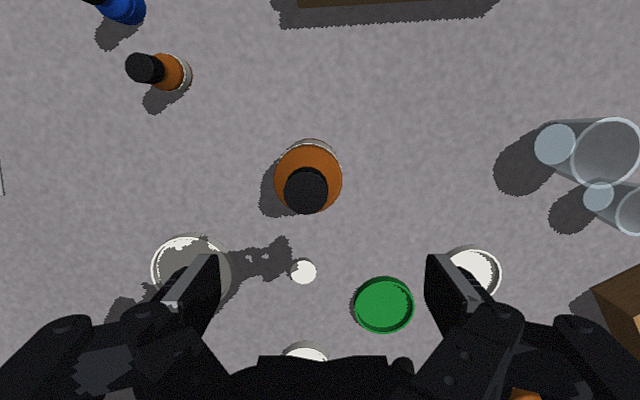

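```bash
cat >> h.py <<'E'
def cyl(c,x,y,r,z0,z1):
    a=np.linspace(0,2*np.pi,40,endpoint=False)
    P=np.array([proj(c,[x+r*np.cos(t),y+r*np.sin(t),z]) for z in (z0,z1) for t in a])
    return cv2.convexHull(P.astype(np.float32))
def fitcap(c,im,x,y,r,top):
    """match centroid of dark (cap) region to the projected cap hull"""
    m=(im.max(2)<50).astype(np.uint8); n,l,st,ce=cv2.connectedComponentsWithStats(m)
    for k in range(6):
        h=cyl(c,x,y,r,top-.022,top); M=cv2.moments(h); p=np.array([M['m10'],M['m01']])/M['m00']
        if k==0:
            bad=[0]+[i for i in range(1,n) if st[i,4]<.5*M['m00'] or st[i,4]>1.6*M['m00']]
            ds=np.linalg.norm(ce-p,axis=1); ds[bad]=1e9; i=np.argmin(ds); q=ce[i]
        zz=top-.011; e=atz(c,q,zz)-atz(c,p,zz); x+=e[0]; y+=e[1]
    print('cap',np.round([x,y],4),'px',np.round(q,1),'area',st[i,4],'pred',round(M['m00']))
    return x,y
def fitdish(c,im,x,y,r,col='w'):
    m=(im.min(2)>165).astype(np.uint8)
    h=cyl(c,x,y,r*1.25,.014,.014); mm=np.zeros(m.shape,np.uint8); cv2.fillConvexPoly(mm,h.astype(np.int32),1); m&=mm
    cn=np.concatenate(cv2.findContours(m,cv2.RETR_EXTERNAL,cv2.CHAIN_APPROX_NONE)[0])
    P=np.array([atz(c,p,.014)[:2] for p in cv2.convexHull(cn)[:,0]]).astype(np.float32)
    (x,y),rr=cv2.minEnclosingCircle(P); print('dish',np.round([x,y,rr*2],4)); return x,y
E
python3 - <<'E'
from h import *
c=optics.get_calibration('wrist');im=cv2.imread('pics/w1.png')[:,:,::-1]
fitcap(c,im,.604,.287,.018,.112)
fitcap(c,im,.52,.445,.012,.076)
fitdish(c,im,.413,.2525,.047); fitdish(c,im,.6865,.078,.0365)
E
```

```text
cap [0.5955 0.2832] px [305.6 190.6] area 1664 pred 1785
cap [0.5317 0.436 ] px [144.8  68.5] area 976 pred 1072
dish [0.4099 0.2519 0.0984]
dish [0.6883 0.0772 0.0726]
```

Run:
```python
from h import *
for cam in ['scene','side']:
    c=optics.get_calibration(cam);im=cv2.imread(f'pics/{cam}0.png')[:,:,::-1]; print(cam)
    for a in [(.6,.285,.018,.112),(.649,-.084,.016,.1),(.49,-.46,.014,.088),(.525,.44,.012,.076)]:
        fitcap(c,im,*a)
```

```text
scene
cap [-0.9509 -0.2853] px [188.6  19.3] area 63 pred 42
cap [-0.9818 -0.2857] px [188.6  19.3] area 63 pred 35
cap [-1.0127 -0.2861] px [188.6  19.3] area 63 pred 29
cap [0.4203 0.8033] px [509.1 130.1] area 56 pred 52
side
cap [0.5941 0.286 ] px [245.1 222.4] area 155 pred 169
cap [0.4761 0.0995] px [322.7 214.6] area 66 pred 126
cap [ 0.4965 -0.4678] px [415.2 155.5] area 35 pred 60
cap [0.5301 0.4391] px [216.7 269.7] area 107 pred 121
```

```bash
python3 -c "
from h import *
go(.595,.284,.16,60);go(.595,.284,.101,60)"
```

```text
t 3.5 tcp [0.607  0.2775 0.2499] yaw 57.99 w 0.0853 j [ 0.07  0.63 -0.81  1.49  0.47  1.22 -1.37]
ROW [-0.0016 -0.0343  0.2248] [ 0.0003  0.0006 -0.0112] rows 2.1817040928563376 0.2811498064680202
t 3.5 tcp [0.607  0.2775 0.2499] yaw 57.99 w 0.0853 j [ 0.07  0.63 -0.81  1.49  0.47  1.22 -1.37]
ROW [-0.0014 -0.0345  0.3723] [ 0.0003  0.0006 -0.0112] rows 3.5868166627586504 0.2811498064680202
```

```bash
python3 -m inch '[[-0.002,-0.034,0.1,0,0,0,1],[-0.002,-0.034,0.2,0,0,0,1],[-0.002,-0.034,0.2,0,0,0,1],[-0.002,-0.034,0.26,0,0,0,1],[-0.002,-0.034,0.32,0,0,0,1],[-0.002,-0.034,0.372,0,0,0,1],[-0.002,-0.034,0.372,0,0,0,1],[-0.002,-0.034,0.372,0,0,0,1]]' 60
python3 - <<'E'
from h import *
go(.595,.284,.101)
c=optics.get_calibration('wrist');im=optics.grab_frame('wrist');save(im,'w2')
fitcap(c,im,.595,.284,.018,.112)
E
```

```text
t: 4.17
tcp_pos: [0.5952, 0.2847, 0.1022]
eef_rot: [0.875, 0.485, -0.001, 0.0]
contact_force: [-0.8, 0.5, 1.0]
width: 0.0852
t 4.1667 tcp [0.5952 0.2847 0.1022] yaw 58.01 w 0.0852 j [ 0.01  0.77 -0.73  1.62  0.59  0.98 -1.48]
ROW [-0.0018  0.0006  0.0031] [0.0001 0.0004 0.    ] rows 0.034606945897374675 0.011361471475768893
cap [0.5952 0.2856] px [319.8 280.7] area 7621 pred 8197
```

View pics/w2.png

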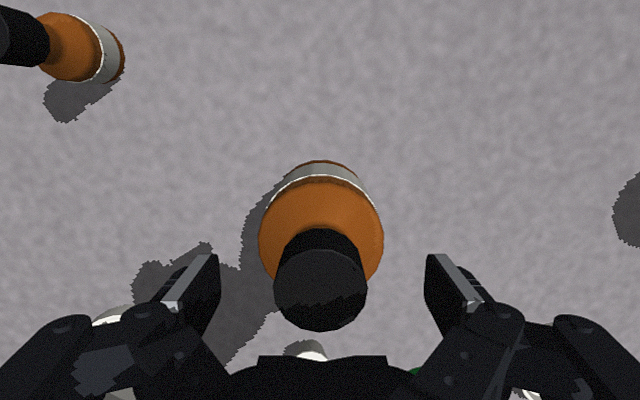

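Image: XL bottle cap centred between the open pads (cap at ~(320,285)). Close with 60 N, then lift.

```bash
python3 -m inch '[[0,0,0,0,0,0,0.2],[0,0,0,0,0,0,0.2],[0,0,0,0,0,0,0.2],[0,0,0,0,0,0,0.2],[0,0,0,0,0,0,0.2],[0,0,0,0,0,0,0.2],[0,0,0,0,0,0,0.2],[0,0,0,0,0,0,0.2],[0,0,-0.05,0,0,0,0.2],[0,0,-0.1,0,0,0,0.2],[0,0,-0.15,0,0,0,0.2],[0,0,-0.15,0,0,0,0.2],[0,0,-0.15,0,0,0,0.2]]' 60
python3 - <<'E'
from h import *
go(.4115,.2525,.16)
im=optics.grab_frame('wrist');save(im,'w3')
E
```

```text
t: 5.3
tcp_pos: [0.5947, 0.2868, 0.1616]
eef_rot: [0.874, 0.486, 0.0, 0.0]
contact_force: [-0.1, 0.0, -5.2]
width: 0.0345
t 5.3 tcp [0.5947 0.2868 0.1616] yaw 58.14 w 0.0345 j [ 0.03  0.7  -0.77  1.59  0.54  1.07 -1.44]
ROW [-0.3145 -0.3437  0.0035] [ 0.0002 -0.0002 -0.    ] rows 4.469200032604256 0.008283641047553024
```

View pics/w3.png

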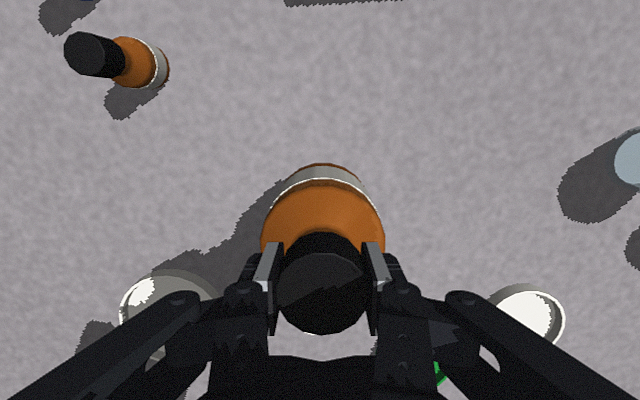

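```bash
python3 -m inch '[[-0.05,-0.055,0,0,0,0,0.2],[-0.11,-0.12,0,0,0,0,0.2],[-0.17,-0.185,0,0,0,0,0.2],[-0.23,-0.25,0,0,0,0,0.2],[-0.28,-0.305,0,0,0,0,0.2],[-0.314,-0.344,0,0,0,0,0.2],[-0.314,-0.344,0,0,0,0,0.2],[-0.314,-0.344,0,0,0,0,0.2],[-0.314,-0.344,0,0,0,0,0.2],[-0.314,-0.344,0,0,0,0,0.2]]'
python3 - <<'E'
from h import *
go(.4115,.2525,.107)
c=optics.get_calibration('wrist');im=optics.grab_frame('wrist');save(im,'w4')
for n in ['scene','side']: save(optics.grab_frame(n),n+'4')
b=cv2.imread('pics/side4.png')[180:320,200:400]; cv2.imwrite('pics/side4c.png',cv2.resize(b,None,fx=4,fy=4))
E
```

```text
t: 6.18
tcp_pos: [0.4122, 0.2526, 0.1611]
eef_rot: [0.874, 0.485, 0.0, -0.0]
contact_force: [0.3, -0.1, -4.1]
width: 0.0345
t 6.1833 tcp [0.4122 0.2526 0.1611] yaw 58.08 w 0.0345 j [ 0.13  0.43 -0.88  2.03  0.43  0.88 -1.55]
ROW [-0.0012 -0.0013  0.1352] [-0.0002 -0.0001  0.    ] rows 1.29734461449249 0.004441844655582785
```

View pics/w4.png

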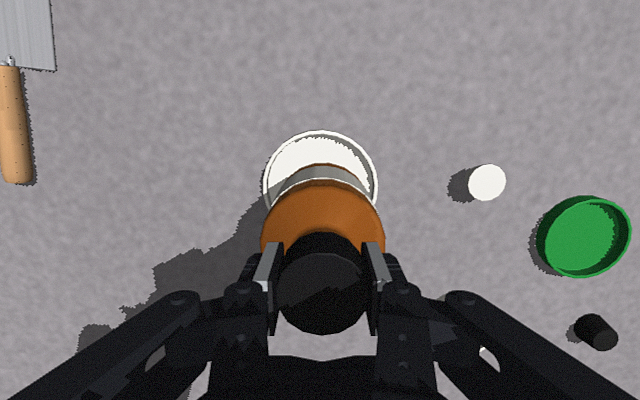

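View pics/side4c.png

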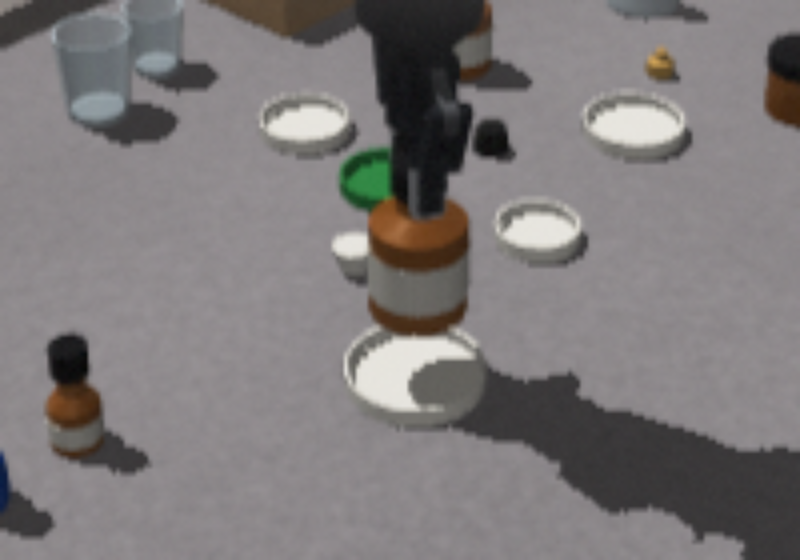

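Run:
```python
from h import *
c=optics.get_calibration('wrist')
for r,z,x,y in [(.047,.014,.4115,.2525),(.032,.06,.4122,.2526)]:
    h=cyl(c,x,y,r,z,z)[:,0]; print(h.min(0),h.max(0))
```

```text
[263.63324 131.32715] [379.3969 243.3681]
[275.23743 159.66289] [368.8978  249.10414]
```

```bash
python3 -m inch '[[0,0,0.05,0,0,0,0.2],[0,0,0.09,0,0,0,0.2],[0,0,0.11,0,0,0,0.2],[0,0,0.12,0,0,0,0.2],[0,0,0.128,0,0,0,0.2],[0,0,0.133,0,0,0,0.2],[0,0,0.136,0,0,0,0.2],[0,0,0.136,0,0,0,0.2],[0,0,0.136,0,0,0,0.2]]'
python3 - <<'E'
from h import *
go(.4115,.2525,.107)
b=optics.grab_frame('side')[180:320,200:400]; save(cv2.resize(b,None,fx=4,fy=4),'side5c')
E
```

```text
t: 7.08
tcp_pos: [0.4117, 0.2529, 0.1076]
eef_rot: [0.874, 0.486, 0.0, 0.0]
contact_force: [-0.1, -0.8, -4.8]
width: 0.0344
t 7.0833 tcp [0.4117 0.2529 0.1076] yaw 58.14 w 0.0344 j [ 0.06  0.51 -0.81  2.06  0.53  0.78 -1.63]
ROW [-0.001   0.      0.0014] [ 0.0002 -0.0002 -0.    ] rows 0.01685841984125813 0.00744003379567397
```

View pics/side5c.png

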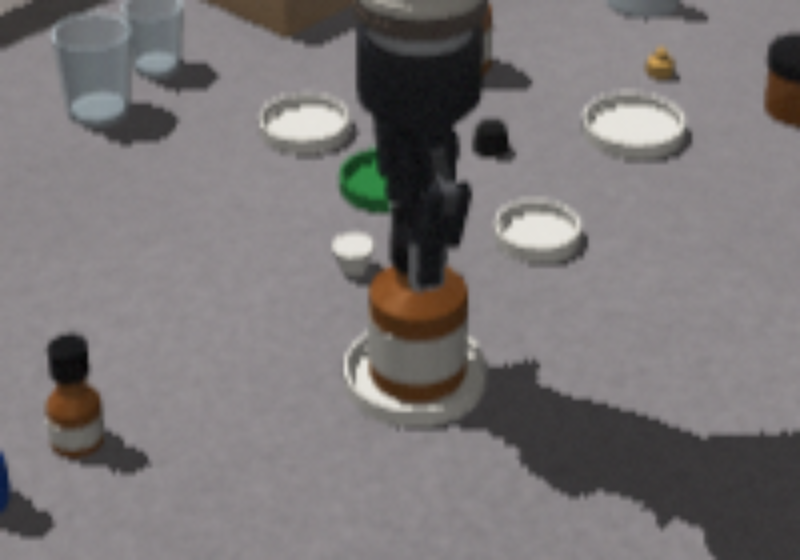

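```bash
python3 -m inch '[[0,0,0.002,0,0,0,0.2],[0,0,0.004,0,0,0,0.2],[0,0,0.004,0,0,0,0.2],[0,0,0.004,0,0,0,0.2]]'; python3 -m inch '[[0,0,0.002,0,0,0,0.2],[0,0,0.002,0,0,0,0.2],[0,0,0.002,0,0,0,0.2]]'
```

```text
t: 7.47
tcp_pos: [0.4121, 0.253, 0.1067]
eef_rot: [0.874, 0.486, 0.001, 0.0]
contact_force: [-1.6, -1.1, 6.6]
width: 0.0342
t: 7.72
tcp_pos: [0.4122, 0.2532, 0.1067]
eef_rot: [0.874, 0.486, 0.001, 0.001]
contact_force: [-3.0, -4.2, 16.2]
width: 0.0342
```

Floor contact. Release, then rise.

```bash
python3 -m inch '[[0,0,-0.002,0,0,0,1],[0,0,-0.002,0,0,0,1],[0,0,-0.002,0,0,0,1],[0,0,-0.002,0,0,0,1],[0,0,-0.002,0,0,0,1],[0,0,-0.002,0,0,0,1],[0,0,-0.002,0,0,0,1],[0,0,-0.07,0,0,0,1],[0,0,-0.17,0,0,0,1],[0,0,-0.27,0,0,0,1],[0,0,-0.35,0,0,0,1],[0,0,-0.35,0,0,0,1],[0,0,-0.35,0,0,0,1]]'
python3 - <<'E'
from h import *
go(.645,-.084,.25,24)
c=optics.get_calibration('wrist');im=optics.grab_frame('wrist');save(im,'w6')
fitcap(c,im,.412,.2525,.018,.116)
E
```

```text
t: 8.8
tcp_pos: [0.4126, 0.2532, 0.2465]
eef_rot: [0.874, 0.486, 0.002, 0.001]
contact_force: [-0.4, -1.0, -1.0]
width: 0.0852
t 8.8 tcp [0.4126 0.2532 0.2465] yaw 58.11 w 0.0852 j [ 0.23  0.3  -0.98  1.95  0.29  1.03 -1.43]
ROW [-0.4086  0.9388 -0.007 ] [ 0.0007 -0.0012  0.1895] rows 9.82140783977507 4.763616909174744
cap [0.412  0.2515] px [321.6 194.6] area 1736 pred 1874
```

View pics/w6.png

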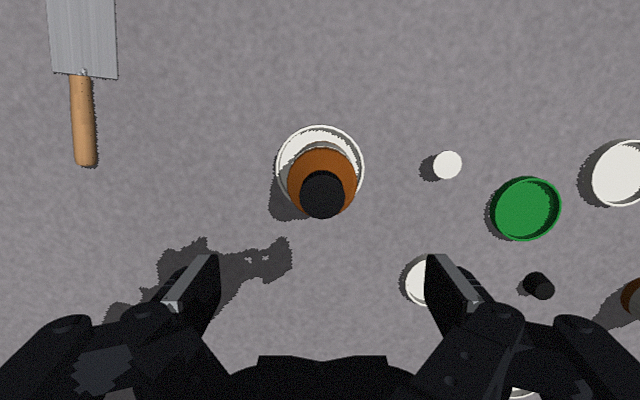

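XL stands upright in its dish (cap at (322,195)), at (.412,.2515). Next: the L bottle.

```bash
python3 -m inch '[[-0.41,0.94,0,0,0,0.19,1],[-0.41,0.94,0,0,0,0.19,1],[-0.41,0.94,0,0,0,0.19,1],[-0.41,0.94,0,0,0,0.19,1],[-0.41,0.94,0,0,0,0.19,1],[-0.41,0.94,0,0,0,0.19,1],[-0.41,0.94,0,0,0,0.19,1],[-0.41,0.94,0,0,0,0.19,1],[-0.41,0.94,0,0,0,0.19,1],[-0.41,0.94,0,0,0,0.19,1],[-0.41,0.94,0,0,0,0.19,1],[-0.41,0.94,0,0,0,0.19,1],[-0.41,0.94,0,0,0,0.19,1],[-0.41,0.94,0,0,0,0.19,1]]'
python3 - <<'E'
from h import *
c=optics.get_calibration('wrist');im=optics.grab_frame('wrist');save(im,'w7')
x,y=fitcap(c,im,.64,-.084,.016,.1)
go(x,y,.09)
fitdish(c,im,.488,-.099,.0415)
E
```

```text
t: 10.02
tcp_pos: [0.643, -0.0829, 0.2435]
eef_rot: [0.978, 0.209, -0.001, -0.001]
contact_force: [1.0, -0.2, -0.4]
width: 0.0858
cap [ 0.6607 -0.0865] px [334.8 170.4] area 1291 pred 1390
t 10.0667 tcp [ 0.6432 -0.0829  0.2441] yaw 24.12 w 0.0853 j [ 0.55  0.55 -0.66  1.55  0.36  1.16 -1.33]
ROW [0.0365 0.0267 0.3851] [-0.0004  0.0003 -0.    ] rows 3.719054392154276 0.013407880940834054
dish [ 0.487  -0.0975  0.0824]
```

View pics/w7.png

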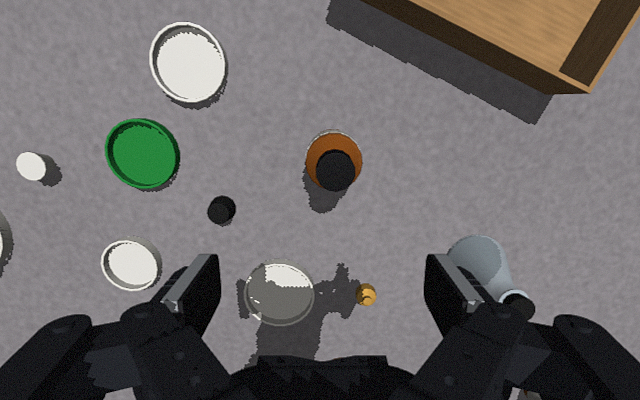

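```bash
python3 -m inch '[[0.036,0.027,0.1,0,0,0,1],[0.036,0.027,0.2,0,0,0,1],[0.036,0.027,0.27,0,0,0,1],[0.036,0.027,0.33,0,0,0,1],[0.036,0.027,0.385,0,0,0,1],[0.036,0.027,0.385,0,0,0,1],[0.036,0.027,0.385,0,0,0,1],[0.036,0.027,0.385,0,0,0,1]]' 60
python3 - <<'E'
from h import *
c=optics.get_calibration('wrist');im=optics.grab_frame('wrist');save(im,'w8')
x,y=fitcap(c,im,.6607,-.0865,.016,.1)
go(x,y,.09)
E
```

```text
t: 10.73
tcp_pos: [0.6626, -0.0881, 0.0924]
eef_rot: [0.978, 0.208, 0.001, 0.0]
contact_force: [0.2, -1.0, 0.7]
width: 0.0854
cap [ 0.6613 -0.0866] px [315.5 281.4] area 6033 pred 6472
t 10.7833 tcp [ 0.6631 -0.0884  0.093 ] yaw 23.99 w 0.0855 j [ 0.49  0.75 -0.57  1.61  0.48  0.93 -1.41]
ROW [-0.0021 -0.0059  0.0074] [ 0.0005 -0.0009 -0.    ] rows 0.09330131991575714 0.02577371201880096
```

```bash
python3 -m inch '[[-0.002,-0.004,0.005,0,0,0,0.15],[-0.002,-0.004,0.005,0,0,0,0.15],[-0.002,-0.004,0.005,0,0,0,0.15],[-0.002,-0.004,0.005,0,0,0,0.15],[-0.002,-0.004,0.005,0,0,0,0.15],[-0.002,-0.004,0.005,0,0,0,0.15],[-0.002,-0.004,0.005,0,0,0,0.15],[-0.002,-0.004,0.005,0,0,0,0.15],[-0.002,-0.004,0.005,0,0,0,0.15]]' 60;  python3 -m inch '[[0,0,-0.05,0,0,0,0.15],[0,0,-0.1,0,0,0,0.15],[0,0,-0.15,0,0,0,0.15],[0,0,-0.15,0,0,0,0.15],[0,0,-0.15,0,0,0,0.15]]'
python3 - <<'E'
from h import *
go(.4875,-.098,.153)
im=optics.grab_frame('wrist');save(im,'w9')
E
```

```text
t: 11.53
tcp_pos: [0.6607, -0.0878, 0.0894]
eef_rot: [0.978, 0.207, 0.0, 0.0]
contact_force: [-2.0, 0.0, 5.3]
width: 0.0305
t: 11.95
tcp_pos: [0.6607, -0.0883, 0.1488]
eef_rot: [0.978, 0.207, 0.001, 0.0]
contact_force: [-0.6, -0.4, -3.3]
width: 0.0309
t 11.95 tcp [ 0.6607 -0.0883  0.1488] yaw 23.92 w 0.0309 j [ 0.51  0.68 -0.61  1.58  0.44  1.02 -1.38]
ROW [-0.4056 -0.1534 -0.011 ] [ 0.0003 -0.0003 -0.    ] rows 4.160440119630671 0.011301794844780803
```

View pics/w9.png

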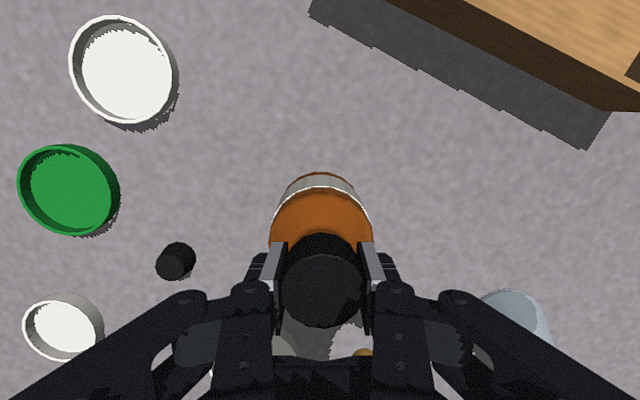

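```bash
python3 -m inch '[[-0.07,-0.026,-0.01,0,0,0,0.15],[-0.15,-0.057,-0.01,0,0,0,0.15],[-0.23,-0.087,-0.01,0,0,0,0.15],[-0.3,-0.113,-0.01,0,0,0,0.15],[-0.36,-0.136,-0.01,0,0,0,0.15],[-0.405,-0.153,-0.01,0,0,0,0.15],[-0.405,-0.153,-0.01,0,0,0,0.15],[-0.405,-0.153,-0.01,0,0,0,0.15],[-0.405,-0.153,-0.01,0,0,0,0.15],[-0.405,-0.153,-0.01,0,0,0,0.15]]'
python3 - <<'E'
from h import *
go(.4875,-.098,.0938)
c=optics.get_calibration('wrist');im=optics.grab_frame('wrist');save(im,'w10')
h=cyl(c,.4875,-.098,.0415,.014,.014)[:,0]; print(h.min(0),h.max(0))
E
```

```text
t: 12.83
tcp_pos: [0.4882, -0.0976, 0.1523]
eef_rot: [0.978, 0.207, 0.0, -0.0]
contact_force: [-0.7, -0.0, -3.2]
width: 0.0305
t 12.8333 tcp [ 0.4882 -0.0976  0.1523] yaw 23.95 w 0.0305 j [ 0.71  0.41 -0.68  2.01  0.34  0.84 -1.32]
ROW [-0.0022  0.0003  0.1463] [-0.0002 -0.0002  0.    ] rows 1.403803665704101 0.007611972370358581
[268.9697 140.4668] [374.27795 242.23462]
```

View pics/w10.png

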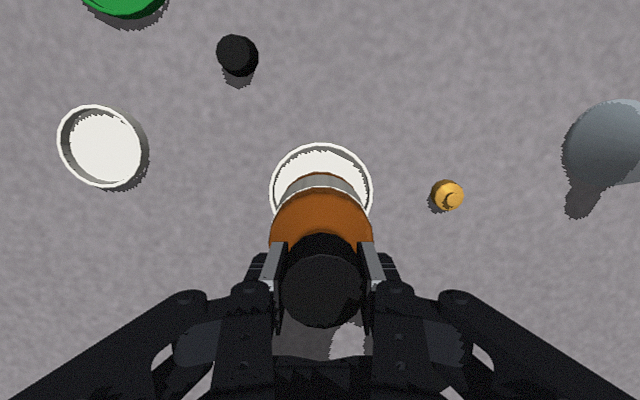

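```bash
python3 -m inch '[[-0.005,0,0.05,0,0,0,0.15],[-0.005,0,0.09,0,0,0,0.15],[-0.005,0,0.12,0,0,0,0.15],[-0.005,0,0.132,0,0,0,0.15],[-0.005,0,0.138,0,0,0,0.15],[-0.005,0,0.142,0,0,0,0.15],[-0.005,0,0.146,0,0,0,0.15],[-0.005,0,0.146,0,0,0,0.15],[-0.005,0,0.146,0,0,0,0.15]]'
```

```text
t: 13.63
tcp_pos: [0.486, -0.0987, 0.0948]
eef_rot: [0.978, 0.207, 0.0, 0.0]
contact_force: [0.0, -0.5, -3.4]
width: 0.0303
```

```bash
python3 -m inch '[[0,0,0.002,0,0,0,0.15],[0,0,0.002,0,0,0,0.15],[0,0,0.002,0,0,0,0.15]]'
```

```text
t: 13.88
tcp_pos: [0.4857, -0.0987, 0.0937]
eef_rot: [0.978, 0.207, 0.0, 0.0]
contact_force: [-0.1, -0.5, -3.3]
width: 0.0304
```

```bash
python3 -m inch '[[0,0,0.003,0,0,0,0.15],[0,0,0.003,0,0,0,0.15],[0,0,0.003,0,0,0,0.15]]'
```

```text
t: 14.13
tcp_pos: [0.4862, -0.0984, 0.0934]
eef_rot: [0.978, 0.208, 0.0, 0.0]
contact_force: [-2.5, 0.3, 6.3]
width: 0.0303
```

Contact; release and rise.

```bash
python3 -m inch '[[0,0,0,0,0,0,1],[0,0,0,0,0,0,1],[0,0,0,0,0,0,1],[0,0,0,0,0,0,1],[0,0,0,0,0,0,1],[0,0,0,0,0,0,1],[0,0,0,0,0,0,1],[0,0,-0.07,0,0,0,1],[0,0,-0.17,0,0,0,1],[0,0,-0.27,0,0,0,1],[0,0,-0.37,0,0,0,1],[0,0,-0.4,0,0,0,1],[0,0,-0.4,0,0,0,1]]'
python3 - <<'E'
from h import *
go(.494,-.45,.25,24)
c=optics.get_calibration('wrist');im=optics.grab_frame('wrist');save(im,'w11')
fitcap(c,im,.486,-.0985,.016,.104)
E
```

```text
t: 15.22
tcp_pos: [0.4882, -0.099, 0.2563]
eef_rot: [0.978, 0.207, 0.003, 0.002]
contact_force: [0.1, 0.3, -0.4]
width: 0.0855
t 15.2167 tcp [ 0.4882 -0.099   0.2563] yaw 23.93 w 0.0855 j [ 0.8   0.26 -0.76  1.92  0.21  1.04 -1.2 ]
ROW [-0.3428  0.8079  0.0186] [ 0.0019 -0.0017 -0.0004] rows 8.420689247732287 0.06479579318548206
cap [ 0.4865 -0.0971] px [317.6 187.4] area 1190 pred 1291
```

View pics/w11.png

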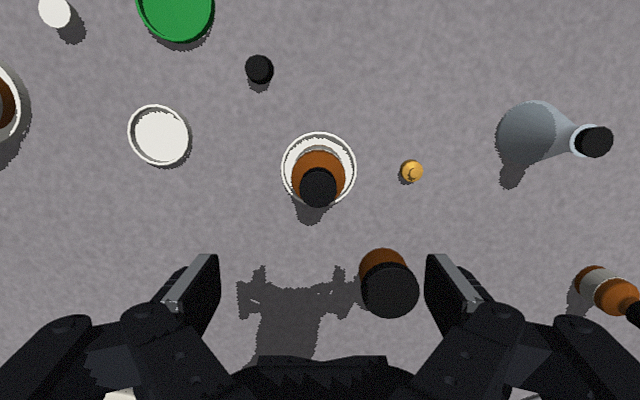

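```bash
python3 -m inch '[[-0.34,0.81,0.01,0,0,0,1],[-0.34,0.81,0.01,0,0,0,1],[-0.34,0.81,0.01,0,0,0,1],[-0.34,0.81,0.01,0,0,0,1],[-0.34,0.81,0.01,0,0,0,1],[-0.34,0.81,0.01,0,0,0,1],[-0.34,0.81,0.01,0,0,0,1],[-0.34,0.81,0.01,0,0,0,1],[-0.34,0.81,0.01,0,0,0,1],[-0.34,0.81,0.01,0,0,0,1],[-0.34,0.81,0.01,0,0,0,1],[-0.34,0.81,0.01,0,0,0,1]]'
python3 - <<'E'
from h import *
c=optics.get_calibration('wrist');im=optics.grab_frame('wrist');save(im,'w12')
x,y=fitcap(c,im,.495,-.465,.014,.088)
go(x,y,.078)
E
```

```text
t: 16.27
tcp_pos: [0.4927, -0.4477, 0.2463]
eef_rot: [0.978, 0.208, -0.001, -0.002]
contact_force: [0.3, 0.7, 0.4]
width: 0.0855
cap [ 0.4934 -0.4616] px [337.1 189.3] area 886 pred 977
t 16.3167 tcp [ 0.4932 -0.4473  0.247 ] yaw 24.1 w 0.0854 j [ 1.09  0.56 -0.58  1.5   0.32  1.17 -0.69]
ROW [-0.014   0.034   0.4224] [-0.0009  0.     -0.    ] rows 4.067162121021673 0.0224889574518258
```

View pics/w12.png

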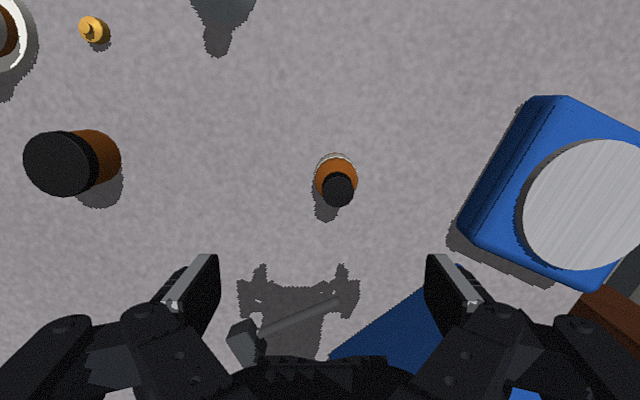

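Run:
```python
from h import *
c=optics.get_calibration('wrist'); 
for p in [(430,288),(330,355),(460,225)]:
    for z in (.05,.1,.15): print(p,z,np.round(atz(c,p,z),3))
c=optics.get_calibration('scene')
for p in [(140,182),(122,232)]:
    for z in (0,.05,.1,.15): print('scene',p,z,np.round(atz(c,p,z),3))
im=cv2.imread('pics/scene0.png')[130:300,40:220]; cv2.imwrite('pics/c2.png',cv2.resize(im,None,fx=3.5,fy=3.5))
```

```text
(430, 288) 0.05 [ 0.431 -0.599  0.05 ]
(430, 288) 0.1 [ 0.45  -0.571  0.1  ]
(430, 288) 0.15 [ 0.47  -0.543  0.15 ]
(330, 355) 0.05 [ 0.311 -0.538  0.05 ]
(330, 355) 0.1 [ 0.35 -0.52  0.1 ]
(330, 355) 0.15 [ 0.388 -0.501  0.15 ]
(460, 225) 0.05 [ 0.504 -0.592  0.05 ]
(460, 225) 0.1 [ 0.513 -0.565  0.1  ]
(460, 225) 0.15 [ 0.521 -0.538  0.15 ]
scene (140, 182) 0 [ 0.204 -0.573  0.   ]
scene (140, 182) 0.05 [ 0.266 -0.558  0.05 ]
scene (140, 182) 0.1 [ 0.327 -0.543  0.1  ]
scene (140, 182) 0.15 [ 0.389 -0.527  0.15 ]
scene (122, 232) 0 [ 0.436 -0.63   0.   ]
scene (122, 232) 0.05 [ 0.487 -0.612  0.05 ]
scene (122, 232) 0.1 [ 0.537 -0.594  0.1  ]
scene (122, 232) 0.15 [ 0.588 -0.576  0.15 ]
```

View pics/c2.png

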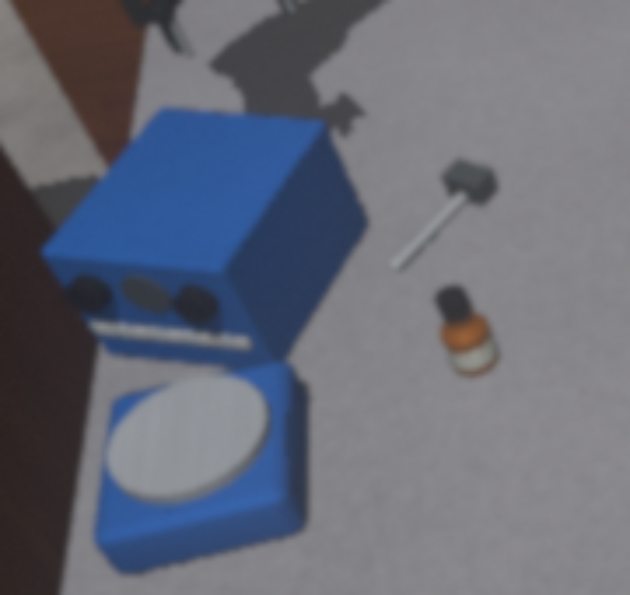

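```bash
python3 -m inch '[[-0.014,0.034,0.1,0,0,0,1],[-0.014,0.034,0.2,0,0,0,1],[-0.014,0.034,0.29,0,0,0,1],[-0.014,0.034,0.36,0,0,0,1],[-0.014,0.034,0.42,0,0,0,1],[-0.014,0.034,0.424,0,0,0,1],[-0.014,0.034,0.424,0,0,0,1],[-0.014,0.034,0.424,0,0,0,1]]' 60
python3 - <<'E'
from h import *
c=optics.get_calibration('wrist');im=optics.grab_frame('wrist');save(im,'w13')
x,y=fitcap(c,im,.4934,-.4616,.014,.088)
go(x,y,.078)
E
```

```text
t: 16.98
tcp_pos: [0.4946, -0.464, 0.0804]
eef_rot: [0.978, 0.208, 0.001, 0.001]
contact_force: [0.2, -0.6, 0.0]
width: 0.0858
cap [ 0.494  -0.4619] px [314.8 279.5] area 4817 pred 5188
t 17.0333 tcp [ 0.4949 -0.4647  0.0812] yaw 24.0 w 0.0853 j [ 1.06  0.76 -0.5   1.58  0.43  0.91 -0.75]
ROW [ 0.0008 -0.0075  0.0079] [ 0.001  -0.0006 -0.    ] rows 0.10495769438217932 0.02817782792496761
```

View pics/w13.png

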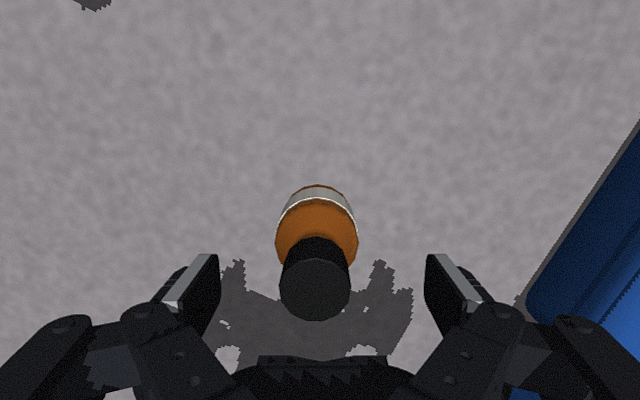

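```bash
python3 -m inch '[[0,-0.006,0.006,0,0,0,0.1],[0,-0.006,0.006,0,0,0,0.1],[0,-0.006,0.006,0,0,0,0.1],[0,-0.006,0.006,0,0,0,0.1],[0,-0.006,0.006,0,0,0,0.1],[0,-0.006,0.006,0,0,0,0.1],[0,-0.006,0.006,0,0,0,0.1],[0,-0.006,0.006,0,0,0,0.1],[0,-0.006,0.006,0,0,0,0.1]]' 60;  python3 -m inch '[[0,0,-0.05,0,0,0,0.1],[0,0,-0.1,0,0,0,0.1],[0,0,-0.18,0,0,0,0.1],[0,0,-0.26,0,0,0,0.1],[0,0,-0.34,0,0,0,0.1],[0,0,-0.4,0,0,0,0.1],[0,0,-0.43,0,0,0,0.1],[0,0,-0.43,0,0,0,0.1],[0,0,-0.43,0,0,0,0.1]]'
python3 - <<'E'
from h import *
go(.6875,.0775,.25)
im=optics.grab_frame('wrist');save(im,'w14')
E
```

```text
t: 17.78
tcp_pos: [0.4924, -0.4626, 0.077]
eef_rot: [0.978, 0.207, 0.0, 0.0]
contact_force: [-1.4, 0.5, 6.3]
width: 0.0268
t: 18.53
tcp_pos: [0.4918, -0.4624, 0.2475]
eef_rot: [0.978, 0.207, -0.0, -0.0]
contact_force: [-0.5, -0.8, -1.8]
width: 0.0263
t 18.5333 tcp [ 0.4918 -0.4624  0.2475] yaw 23.93 w 0.0263 j [ 1.1   0.58 -0.58  1.48  0.33  1.18 -0.68]
ROW [ 0.9947 -1.0352 -0.0064] [-0.0001  0.0001 -0.    ] rows 13.771324716598517 0.004749088200692802
```

View pics/w14.png

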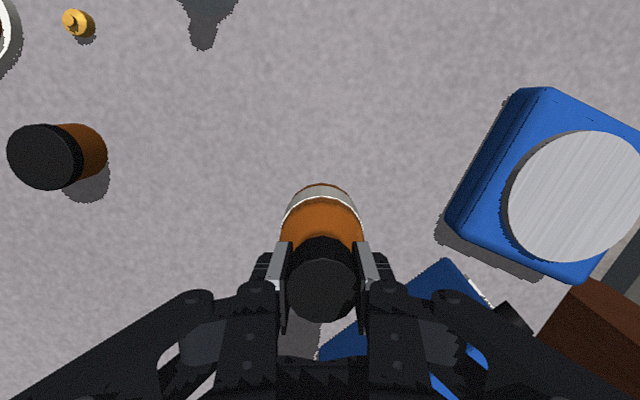

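M bottle held. Carry high past the flask in two halves.

```bash
python3 -m inch '[[0.04,-0.04,0,0,0,0,0.1],[0.1,-0.1,0,0,0,0,0.1],[0.16,-0.16,0,0,0,0,0.1],[0.22,-0.23,0,0,0,0,0.1],[0.28,-0.29,0,0,0,0,0.1],[0.34,-0.35,0,0,0,0,0.1],[0.4,-0.41,0,0,0,0,0.1],[0.46,-0.48,0,0,0,0,0.1],[0.52,-0.54,0,0,0,0,0.1],[0.58,-0.6,0,0,0,0,0.1],[0.64,-0.66,0,0,0,0,0.1],[0.7,-0.73,0,0,0,0,0.1],[0.76,-0.79,0,0,0,0,0.1],[0.82,-0.85,0,0,0,0,0.1],[0.88,-0.92,0,0,0,0,0.1],[0.94,-0.98,0,0,0,0,0.1],[0.96,-1,0,0,0,0,0.1],[0.96,-1,0,0,0,0,0.1]]'
python3 - <<'E'
from h import *
go(.6875,.0775,.14)
E
```

```text
t: 20.08
tcp_pos: [0.6796, 0.0651, 0.2454]
eef_rot: [0.977, 0.211, -0.002, -0.002]
contact_force: [0.3, -0.3, -2.2]
width: 0.0262
t 20.0833 tcp [0.6796 0.0651 0.2454] yaw 24.37 w 0.0262 j [ 0.3   0.62 -0.66  1.45  0.39  1.21 -1.56]
ROW [ 0.0313 -0.0188  0.2636] [-0.0015  0.0007 -0.    ] rows 2.5529580407469434 0.04228116524605847
```

```bash
python3 -m inch '[[0.03,-0.019,0.06,0,0,0,0.1],[0.03,-0.019,0.13,0,0,0,0.1],[0.03,-0.019,0.19,0,0,0,0.1],[0.03,-0.019,0.24,0,0,0,0.1],[0.03,-0.019,0.263,0,0,0,0.1],[0.03,-0.019,0.263,0,0,0,0.1],[0.03,-0.019,0.263,0,0,0,0.1],[0.03,-0.019,0.263,0,0,0,0.1]]'
python3 - <<'E'
from h import *
go(.6875,.0775,.0812)
c=optics.get_calibration('wrist');im=optics.grab_frame('wrist');save(im,'w15')
h=cyl(c,.6875,.0775,.0365,.014,.014)[:,0]; print(h.min(0),h.max(0))
E
```

```text
t: 20.75
tcp_pos: [0.6895, 0.0705, 0.1443]
eef_rot: [0.978, 0.207, 0.001, 0.0]
contact_force: [-0.6, 0.4, -1.8]
width: 0.0262
t 20.75 tcp [0.6895 0.0705 0.1443] yaw 23.9 w 0.0262 j [ 0.26  0.73 -0.61  1.51  0.46  1.05 -1.62]
ROW [ 0.0022 -0.0182  0.1578] [ 0.0002 -0.0005 -0.    ] rows 1.523562430962843 0.01412168538978513
[264.0317  146.15579] [359.53934 238.41006]
```

View pics/w15.png

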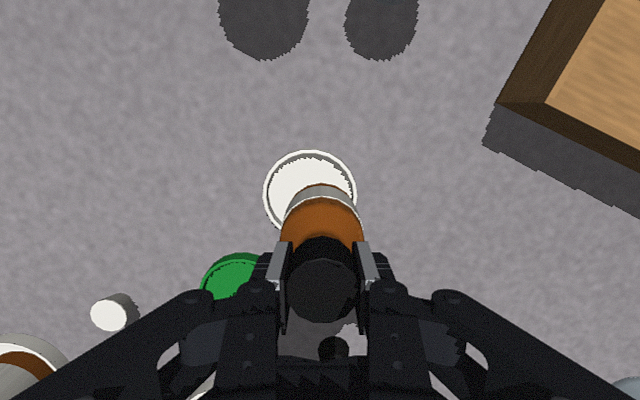

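```bash
python3 -m inch '[[-0.002,-0.018,0.04,0,0,0,0.1],[-0.002,-0.018,0.09,0,0,0,0.1],[-0.002,-0.018,0.125,0,0,0,0.1],[-0.002,-0.018,0.14,0,0,0,0.1],[-0.002,-0.018,0.149,0,0,0,0.1],[-0.002,-0.018,0.154,0,0,0,0.1],[-0.002,-0.018,0.157,0,0,0,0.1],[-0.002,-0.018,0.157,0,0,0,0.1],[-0.002,-0.018,0.157,0,0,0,0.1],[-0.002,-0.018,0.157,0,0,0,0.1]]'; python3 -c "
from h import *
go(.686,.077,.0812)"
```

```text
t: 21.63
tcp_pos: [0.6856, 0.0771, 0.0811]
eef_rot: [0.978, 0.207, 0.001, 0.0]
contact_force: [-0.4, 0.0, 0.5]
width: 0.0262
t 21.6333 tcp [0.6856 0.0771 0.0811] yaw 23.94 w 0.0262 j [ 0.23  0.8  -0.58  1.55  0.5   0.95 -1.66]
ROW [ 0.0007  0.0006 -0.0002] [ 0.0001 -0.0004 -0.    ] rows 0.009649688443064597 0.010747676894676041
```

```bash
python3 -m inch '[[0,0,0.002,0,0,0,0.1],[0,0,0.002,0,0,0,0.1],[0,0,0.002,0,0,0,0.1]]'
```

```text
t: 21.88
tcp_pos: [0.6859, 0.0773, 0.081]
eef_rot: [0.978, 0.207, 0.001, 0.0]
contact_force: [-2.1, 0.2, 5.7]
width: 0.0264
```

```bash
python3 -m inch '[[0,0,0,0,0,0,1],[0,0,0,0,0,0,1],[0,0,0,0,0,0,1],[0,0,0,0,0,0,1],[0,0,0,0,0,0,1],[0,0,0,0,0,0,1],[0,0,0,0,0,0,1],[0,0,-0.07,0,0,0,1],[0,0,-0.17,0,0,0,1],[0,0,-0.27,0,0,0,1],[0,0,-0.37,0,0,0,1],[0,0,-0.42,0,0,0,1],[0,0,-0.42,0,0,0,1],[0,0,-0.42,0,0,0,1]]'
python3 - <<'E'
from h import *
go(.531,.437,.25,90)
c=optics.get_calibration('wrist');im=optics.grab_frame('wrist');save(im,'w16')
fitcap(c,im,.686,.077,.014,.092)
E
```

```text
t: 23.05
tcp_pos: [0.6859, 0.0773, 0.2495]
eef_rot: [0.978, 0.207, 0.002, 0.0]
contact_force: [0.2, -0.6, -0.5]
width: 0.0854
t 23.05 tcp [0.6859 0.0773 0.2495] yaw 23.93 w 0.0854 j [ 0.28  0.62 -0.66  1.44  0.39  1.21 -1.58]
ROW [ 0.0108 -0.9791 -0.0025] [ 0.001  -0.0007 -0.367 ] rows 9.392059576834457 9.227148011467458
cap [0.6872 0.0781] px [320.9 183.1] area 898 pred 978
```

View pics/w16.png

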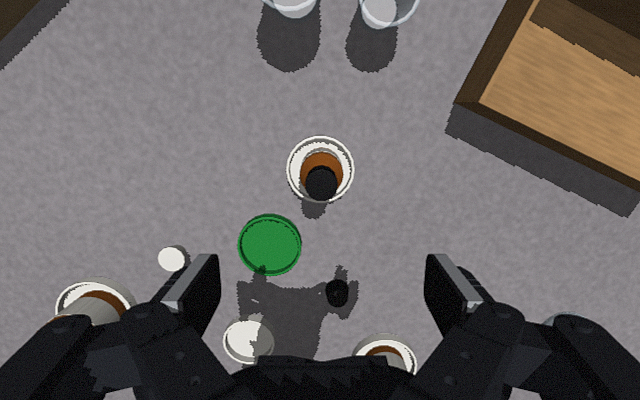

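```bash
python3 -m inch '[[0.01,-0.98,0,0,0,-0.367,1],[0.01,-0.98,0,0,0,-0.367,1],[0.01,-0.98,0,0,0,-0.367,1],[0.01,-0.98,0,0,0,-0.367,1],[0.01,-0.98,0,0,0,-0.367,1],[0.01,-0.98,0,0,0,-0.367,1],[0.01,-0.98,0,0,0,-0.367,1],[0.01,-0.98,0,0,0,-0.367,1],[0.01,-0.98,0,0,0,-0.367,1],[0.01,-0.98,0,0,0,-0.367,1],[0.01,-0.98,0,0,0,-0.367,1],[0.01,-0.98,0,0,0,-0.367,1],[0.01,-0.98,0,0,0,-0.367,1]]'
python3 - <<'E'
from h import *
c=optics.get_calibration('wrist');im=optics.grab_frame('wrist');save(im,'w17')
x,y=fitcap(c,im,.531,.437,.012,.076)
go(x,y,.066,90)
E
```

```text
t: 24.18
tcp_pos: [0.5301, 0.4352, 0.2455]
eef_rot: [0.708, 0.707, -0.002, 0.0]
contact_force: [0.4, -0.7, -0.6]
width: 0.0855
cap [0.5302 0.4388] px [322.4 176.3] area 610 pred 684
t 24.2333 tcp [0.5308 0.4346 0.2459] yaw 89.82 w 0.0854 j [-0.15  0.71 -0.93  1.44  0.58  1.28 -1.13]
ROW [ 0.0116 -0.0012  0.4497] [-0.0003  0.0008 -0.001 ] rows 4.315386926326526 0.033048113704574326
```

View pics/w17.png

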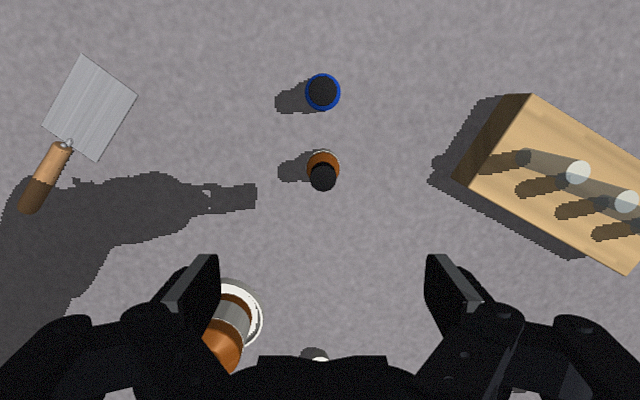

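```bash
python3 -m inch '[[0.011,-0.001,0.1,0,0,0,1],[0.011,-0.001,0.2,0,0,0,1],[0.011,-0.001,0.29,0,0,0,1],[0.011,-0.001,0.37,0,0,0,1],[0.011,-0.001,0.42,0,0,0,1],[0.011,-0.001,0.45,0,0,0,1],[0.011,-0.001,0.45,0,0,0,1],[0.011,-0.001,0.45,0,0,0,1],[0.011,-0.001,0.45,0,0,0,1]]' 60
python3 - <<'E'
from h import *
c=optics.get_calibration('wrist');im=optics.grab_frame('wrist');save(im,'w18')
x,y=fitcap(c,im,.5302,.4388,.012,.076)
go(x,y,.066)
E
```

```text
t: 24.98
tcp_pos: [0.5305, 0.4419, 0.0694]
eef_rot: [0.708, 0.707, 0.001, 0.0]
contact_force: [0.5, 0.7, -0.1]
width: 0.0853
cap [0.5306 0.4391] px [321.7 283.9] area 3616 pred 3966
t 25.0333 tcp [0.5305 0.4422 0.0698] yaw 89.95 w 0.0855 j [-0.22  0.9  -0.81  1.55  0.73  1.02 -1.23]
ROW [-0.0078  0.0002  0.0095] [ 0.0008 -0.0007 -0.    ] rows 0.11780354362376932 0.027379939568299625
```

View pics/w18.png

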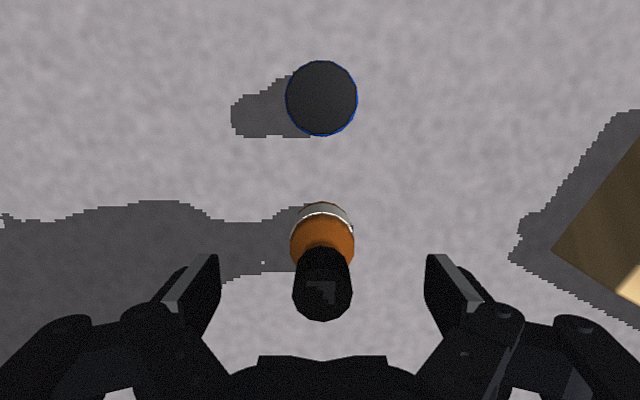

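```bash
python3 -m inch '[[-0.007,0,0.008,0,0,0,0.05],[-0.007,0,0.008,0,0,0,0.05],[-0.007,0,0.008,0,0,0,0.05],[-0.007,0,0.008,0,0,0,0.05],[-0.007,0,0.008,0,0,0,0.05],[-0.007,0,0.008,0,0,0,0.05],[-0.007,0,0.008,0,0,0,0.05],[-0.007,0,0.008,0,0,0,0.05],[-0.007,0,0.008,0,0,0,0.05],[-0.007,0,0.008,0,0,0,0.05]]' 60;  python3 -m inch '[[0,0,-0.05,0,0,0,0.05],[0,0,-0.1,0,0,0,0.05],[0,0,-0.18,0,0,0,0.05],[0,0,-0.26,0,0,0,0.05],[0,0,-0.34,0,0,0,0.05],[0,0,-0.4,0,0,0,0.05],[0,0,-0.43,0,0,0,0.05],[0,0,-0.43,0,0,0,0.05],[0,0,-0.43,0,0,0,0.05]]'
python3 - <<'E'
from h import *
go(.454,.071,.235)
im=optics.grab_frame('wrist');save(im,'w19')
c=optics.get_calibration('wrist')
E
```

```text
t: 25.87
tcp_pos: [0.5295, 0.4388, 0.0647]
eef_rot: [0.707, 0.707, 0.0, 0.0]
contact_force: [0.7, -0.5, 4.0]
width: 0.0224
t: 26.62
tcp_pos: [0.5291, 0.4381, 0.2353]
eef_rot: [0.707, 0.707, -0.0, 0.0]
contact_force: [-0.5, 0.4, -1.4]
width: 0.0225
t 26.6167 tcp [0.5291 0.4381 0.2353] yaw 90.0 w 0.0225 j [-0.16  0.72 -0.92  1.45  0.59  1.26 -1.14]
ROW [-0.9178 -0.1877  0.0017] [-0.0001  0.0003 -0.    ] rows 8.985869391625346 0.007720749554357424
```

View pics/w19.png

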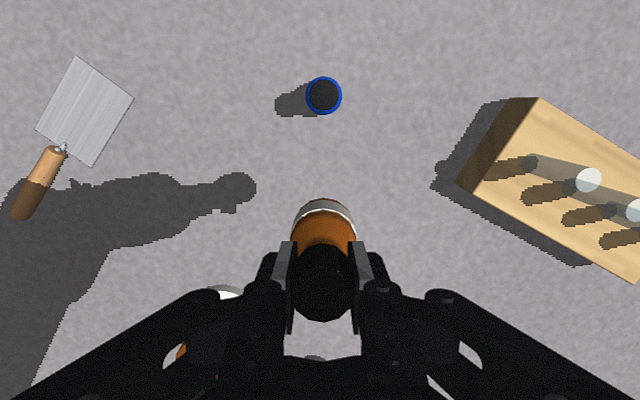

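```bash
python3 -m inch '[[-0.04,-0.008,0,0,0,0,0.05],[-0.1,-0.02,0,0,0,0,0.05],[-0.17,-0.035,0,0,0,0,0.05],[-0.25,-0.051,0,0,0,0,0.05],[-0.33,-0.068,0,0,0,0,0.05],[-0.41,-0.084,0,0,0,0,0.05],[-0.49,-0.1,0,0,0,0,0.05],[-0.57,-0.117,0,0,0,0,0.05],[-0.65,-0.133,0,0,0,0,0.05],[-0.73,-0.149,0,0,0,0,0.05],[-0.8,-0.164,0,0,0,0,0.05],[-0.86,-0.176,0,0,0,0,0.05],[-0.9,-0.184,0,0,0,0,0.05],[-0.918,-0.188,0,0,0,0,0.05],[-0.918,-0.188,0,0,0,0,0.05],[-0.918,-0.188,0,0,0,0,0.05]]'
python3 - <<'E'
from h import *
go(.454,.071,.13)
E
```

```text
t: 28.0
tcp_pos: [0.4537, 0.0716, 0.2357]
eef_rot: [0.707, 0.707, -0.0, -0.001]
contact_force: [0.2, -0.2, -0.8]
width: 0.0224
t 28.0 tcp [0.4537 0.0716 0.2357] yaw 89.96 w 0.0224 j [ 0.77  0.32 -1.13  2.01  0.34  1.02 -0.53]
ROW [-0.0017  0.001   0.2641] [-0.0003 -0.0003  0.    ] rows 2.5337294247926505 0.011130778913343964
```

```bash
python3 -m inch '[[0,0,0.06,0,0,0,0.05],[0,0,0.13,0,0,0,0.05],[0,0,0.19,0,0,0,0.05],[0,0,0.24,0,0,0,0.05],[0,0,0.263,0,0,0,0.05],[0,0,0.263,0,0,0,0.05],[0,0,0.263,0,0,0,0.05],[0,0,0.263,0,0,0,0.05]]'
python3 - <<'E'
from h import *
go(.454,.071,.0692)
c=optics.get_calibration('wrist');im=optics.grab_frame('wrist');save(im,'w20')
h=cyl(c,.454,.071,.032,.014,.014)[:,0]; print(h.min(0),h.max(0))
E
```

```text
t: 28.67
tcp_pos: [0.455, 0.0725, 0.1321]
eef_rot: [0.707, 0.708, 0.001, 0.0]
contact_force: [-0.2, 0.9, -1.4]
width: 0.0222
t 28.6667 tcp [0.455  0.0725 0.1321] yaw 90.07 w 0.0222 j [ 0.6   0.49 -0.97  2.1   0.55  0.83 -0.71]
ROW [-0.0038 -0.0027  0.1573] [ 0.0005 -0.0002 -0.    ] rows 1.509921905201024 0.014948493998538507
[276.59152 157.62267] [364.09    241.74359]
```

View pics/w20.png

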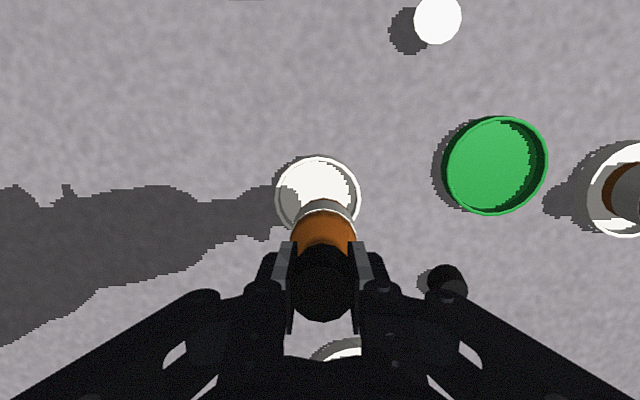

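```bash
python3 -m inch '[[-0.001,-0.005,0.04,0,0,0,0.05],[-0.001,-0.005,0.09,0,0,0,0.05],[-0.001,-0.005,0.125,0,0,0,0.05],[-0.001,-0.005,0.14,0,0,0,0.05],[-0.001,-0.005,0.149,0,0,0,0.05],[-0.001,-0.005,0.154,0,0,0,0.05],[-0.001,-0.005,0.157,0,0,0,0.05],[-0.001,-0.005,0.157,0,0,0,0.05],[-0.001,-0.005,0.157,0,0,0,0.05],[-0.001,-0.005,0.157,0,0,0,0.05]]'; python3 -m inch '[[0,0,0.001,0,0,0,0.05],[0,0,0.001,0,0,0,0.05],[0,0,0.001,0,0,0,0.05]]'
```

```text
t: 29.55
tcp_pos: [0.4525, 0.0709, 0.0688]
eef_rot: [0.707, 0.707, 0.0, 0.0]
contact_force: [0.6, -0.7, -0.8]
width: 0.0225
t: 29.8
tcp_pos: [0.4526, 0.0711, 0.0686]
eef_rot: [0.707, 0.707, 0.0, 0.001]
contact_force: [-0.1, -0.9, 4.3]
width: 0.0225
```

Contact. Release, rise.

```bash
python3 -m inch '[[0,0,0,0,0,0,1],[0,0,0,0,0,0,1],[0,0,0,0,0,0,1],[0,0,0,0,0,0,1],[0,0,0,0,0,0,1],[0,0,0,0,0,0,1],[0,0,0,0,0,0,1],[0,0,0,0,0,0,1],[0,0,-0.07,0,0,0,1],[0,0,-0.17,0,0,0,1],[0,0,-0.27,0,0,0,1],[0,0,-0.37,0,0,0,1],[0,0,-0.45,0,0,0,1],[0,0,-0.5,0,0,0,1],[0,0,-0.5,0,0,0,1],[0,0,-0.5,0,0,0,1],[0,0,-0.5,0,0,0,1]]'
python3 - <<'E'
from h import *
s=telemetry.sense(); print(s['t'],s['tcp_pos'],s['contact_force'])
c=optics.get_calibration('wrist');im=optics.grab_frame('wrist');save(im,'w21')
fitcap(c,im,.453,.071,.012,.08); fitdish(c,im,.453,.0715,.032)
sc=optics.grab_frame('scene'); si=optics.grab_frame('side')
save(np.vstack([cv2.resize(sc[130:290,140:480],(640,300)),cv2.resize(si[130:320,170:490],(640,300))]),'end')
for k,z in (('jar_mid',.029),('flask_mid',.05)):
  for cam in ('scene','side'):
    for d in finder.pinpoint(k,cam)[:1]: print(k,cam,d['xy'],atz(optics.get_calibration(cam),d['xy'],z)[:2])
E
```

```text
t: 31.22
tcp_pos: [0.4514, 0.0704, 0.2671]
eef_rot: [0.707, 0.707, -0.001, -0.0]
contact_force: [0.8, -0.7, -0.0]
width: 0.0852
31.2167 [0.45144834 0.07040387 0.26714224] [ 0.83443536 -0.6776476  -0.03248726]
cap [0.4533 0.0713] px [324.2 175.5] area 541 pred 609
dish [0.4518 0.0725 0.064 ]
jar_mid scene [246.0, 191.9] [ 0.40644764 -0.21522945]
jar_mid side [400.9, 199.8] [ 0.4030021  -0.22045012]
flask_mid scene [230.6, 236.5] [ 0.60830098 -0.2941067 ]
```

View pics/w21.png

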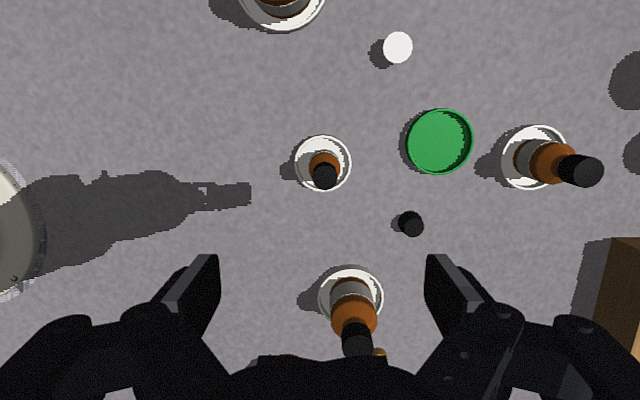

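View pics/end.png

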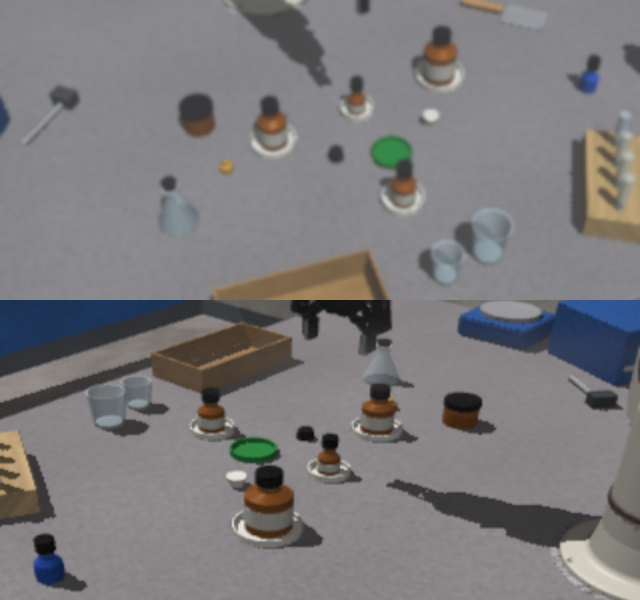

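All four bottles stand in their own dishes; the jar and flask are unmoved and the gripper is clear.

```bash
python3 -c "
from h import *
print(job_done())"
```

```text
the job is handed in; nothing more can be done
None
```

I stood all four bottles in their own dishes in the order asked (XL, L, M, S). Each was lifted by its cap, lowered until the force reading showed it touching the dish floor, and released before I fetched the next. The job was handed in at about 31 s of the 128 s allowed.

- **Placement:** a wrist picture after each release put every bottle's axis within about 2 mm of its dish centre, against a limit of 13.5 mm. All four look upright in the final scene and side pictures.
- **Jar, flask and look-alikes:** the jar showed no shift beyond the finder's scatter of about 1 cm, and neither did the flask. The robot never touched them, the blue bottle or the green dish. The gripper was open and clear, about 0.27 m up, when I handed in.
- **Checks that disagreed or failed:**
  - The first finder positions for the bottles were up to about 2 cm off, so I used positions from the cap outline in the wrist pictures instead.
  - My cap-outline check did not work in the scene camera.
  - In the side camera it picked the wrong spot for the L bottle.
  - The last side-camera search for the flask found nothing, though the flask is visible standing in that picture.

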